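# Walk a tooling block square to the fence

### The job

Working only by pushing (never gripping or lifting it), turn the heavy aluminium tooling block about on its spot by pushing its corners, first one then another, until a long side faces the angle-iron fence squarely; its middle must not have strayed more than 3 cm from where it started, so it still stands well clear of the fence. Leave it standing square a moment, then push it straight up to the fence until that long side sits flush against it. Either long side will do; leave the other things on the bench alone.

Things in the scene. Friction and masses are not known exactly. Their poses are not given: they have to be found in the camera images.
- block: Plain aluminium block, about 1.8 kg, 92 mm (x) by 150 mm (y, the long way) by 50 mm high, a groove 10 mm wide, 8 mm deep along the middle of its top, parallel to y. Loose, lies flat; sliding it takes about 7 to 14 N. Origin: centre of underside. Long sides: the faces at x = -46 and +46 mm, alike. Starts 60 to 90 degrees out of square to the fence, either way, centre 125 to 155 mm in front of its face.
- fence: Fixed steel angle iron bolted to the bench with its upright leg towards the robot: 340 mm long (its y), upright leg 45 mm high and 8 mm thick, the foot and two bolted straps (40 mm high) reach 58 mm behind the face. Origin: on the bench, at the middle of the bottom edge of its front face, the flat face that the block goes against; its x points away from the robot, into the fence, so the block stands at negative x.
- slug: Bystander: upright steel round bar piece, 44 mm diameter, 60 mm high, standing to the left of the block. Origin: centre of its underside.
- bolt: Bystander: hex bolt standing on its head, head 36 mm across and 14 mm high, shank 20 mm diameter, 64 mm high in all, to the right of the block. Origin: centre of its underside.
- hammer: Bystander: hammer lying on the bench on the right. Origin: underside, x along the handle towards the head.
- can: Bystander: grey tin, 74 mm diameter, 110 mm high, on the left near the robot. Origin: centre of its underside.
- tape: Bystander: yellow tape measure, 70 by 36 by 66 mm high, on the left. Origin: centre of its underside.
- plate: Bystander: flat drilled steel plate 120 by 120 by 10 mm on the right. Origin: centre of its underside.

How it is judged (in metres and radians):
On the way, in this order (a step that is already met when the one before it is completed fails the run):
1. the block stands with a long side square to the fence within 5 degrees, at rest, its middle within 35 mm of where it started, still clear of the fence (angle between the x axis of block and the x axis of fence, either way round below 0.087 rad and distance of block from where it was at the start of the episode below 0.035 m and x of block in the frame of fence below -0.066 m and linear speed of block below 0.01 m/s and angular speed of block below 0.08 rad/s), for 0.3 s.
2. the long side is flush against the fence (x of block in the frame of fence above -0.051 m and angle between the x axis of block and the x axis of fence, either way round below 0.04 rad), for 0.1 s.
At the end, for the whole second after the job is handed in: The block lies flat and at rest with one long side flush against the fence face: gap at its middle under 5 mm, square within 2.3 degrees, its middle within 95 mm of the fence's middle along the fence (so the whole long side is backed by the fence) (all of step 2 and x of block in the frame of fence below -0.042 m and y of block in the frame of fence between -0.095 and 0.095 m and height (world z) of block below 0.004 m and angle between block's own z axis and vertical below 0.04 rad and linear speed of block below 0.01 m/s); the robot touches nothing.
It fails at once if the block is lifted or tipped (height (world z) of block above 0.008 m or angle between block's own z axis and vertical above 0.12 rad).
It fails at once if a bystander is moved more than 15 mm (distance of any of slug, bolt, hammer, can, tape, plate from where it was at the start of the episode above 0.015 m).
It also fails if it takes over 67 s, if anything falls off the work surface, if the arm or the gripper's body presses on something with over 40 N, if the wrist force passes 120 N, or if a joint passes its speed limit or range.

### The arm

A 7-joint arm with a two-finger parallel gripper is mounted at the origin on the work surface. World frame = base frame: x ahead of the robot, y to its left, z up, the work surface at z = 0. Lengths are in m, angles in degrees, forces in N, time in s.
With the tool pointing down it reaches from about 0.425 to 0.875 m from the base axis. Payload 4.7 kg.
Tool frame: the origin (TCP) lies between the finger pads; the fingertips stand 8 mm ahead of it and the grasp point (between the pads) lies 11 mm behind it; z points along the fingers, y is the line along which they close (so a half turn about z gives the same grasp; the last joint's range is limited). The gripper opens to 87 mm and grips with 3 to 60 N. Pads are 19 mm wide; open, the fingers measure 117 mm over their backs; the gripper's body (75 mm by 190 mm) begins 51 mm behind the grasp point.
Start: joints at [75.464, 18.392, -4.016, 83.108, 1.295, 78.541, -3.26], TCP at [0.172, -0.627, 0.231] pointing down, gripper open.
Joint ranges: [-163.93, 163.93], [-17.29, 119.83], [-79.2, 71.16], [3.27, 140.29], [-89.18, 269.18], [5.43, 117.66], [-154.24, 154.24]. Speed limits (degrees/s): [147.25, 147.25, 180, 180, 180, 180, 180].

### API

Orientations are given as [roll, pitch, yaw] about the fixed x, y, z axes, in that order (R = Rz(yaw) Ry(pitch) Rx(roll)).
In Python, from cell import env, viewer gives the robot as it stands. The module is installed in compiled form; this text tells all that it offers.
- The arm moves only by the tool arm_command, never from a script. Its argument "series" is a list of rows, each a list of 2 entries, a list of its own where there are three numbers: the shift along the tool's x, y, z in mm, then the turn about the tool's z in rad. A call has exactly 5 rows; each row is the pose to reach, as a shift and turn from the pose commanded when the call began, along the tool's axes at that moment; what a row does not reach only later rows make up. A row lasts 1/10 s, in which the tool goes at most 50 mm and 8.59 degrees, less where a joint would pass 70% of its speed; a pose out of reach is approached as far as the arm can. A call with a gripper value outside its range is refused whole. "grip" is the gripper command: -1 is fully open, 1 is shut, values between are in proportion, set as the call begins (left out, the last holds). The fingers move at their own pace and stop on an object; "grip_force" is the grip in N (left out, the last holds). Time passes only in rows, so rows that repeat a pose let the fingers close, or fill a call up. It gives the time, the measured TCP pose, the force, the opening and the grip force at its end, in the units of the state.
- env.get_obs(): the state, without advancing time (a new reading comes with each control period).
- viewer.read_camera(name): name is "scene" or "side" or "wrist"; returns (picture, depth): 420x560x3 uint8, blue, green, red; 420x560 float32, m along the optical axis (not along the pixel's ray), 0 where there is no reading.
- viewer.calibration(name): a dict with "K" (3x3 intrinsics, pixels), "T" (4x4, takes a point from camera to world coordinates); the wrist camera has in their place "hand_eye" (4x4, takes a point from camera to tool coordinates, whose origin is the TCP and whose axes are the flange's). Camera axes: x right, y up, looking along -z (the intrinsics and any distortion apply to the point x, -y, -z); pixel columns grow to the right and rows downward; lengths in m; the calibration is good to about 2 mm. A picture is of the moment at which its call begins: read the wrist's pose just before it. calibration takes no time and is no camera call.
- env.sign_off(): hands the job in; it is judged then, once.
The state is a dict: "time_s": time; "qpos": joint angles; "joint_velocities": joint speeds; "effort": joint torques, N m; "tool_pos": TCP position; "tool_rot": TCP orientation; "force": force on the tool from outside, world axes, zero at the start; "wrist_torque": the same for the moment, N m; "grip_width": finger opening in m; "grasp_force": force on a finger pad.
Only numpy, scipy, OpenCV 4.12 (cv2) and the standard library are available. Lean on these libraries where they do the work, as an engineer would, in place of code of your own. Each camera call takes 0.05 s, during which the arm holds its last target. There are 200 camera calls.

## Working session

There is one attempt and no reset: what is moved stays moved. The work goes in short steps, Python scripts to look and compute and a tool call to move; the robot and the scene stay as the last step left them, time stands still between calls to the robot, and variables do not carry over. Pictures are saved under pics/ and viewed, at most 10 in all, crops included, and the job is handed in when it is done.

Besides the shell and the picture viewer there is one more tool, called in YAML: its name, and indented under it one key for each argument. arm_command: Moves the arm, as the interface text tells. Its arguments: {"type":"object","properties":{"series":{"type":"array"},"grip":{"type":"number"},"grip_force":{"type":"number"}},"required":["series"]}

```bash
mkdir -p pics; ls
python3 - <<'E'
from cell import env, viewer
import cv2,numpy as np
o=env.get_obs(); print({k:np.round(v,3) for k,v in o.items()})
a,d=viewer.read_camera("scene"); cv2.imwrite("pics/scene0.png",a); np.save("d0.npy",d)
b,e=viewer.read_camera("side"); cv2.imwrite("pics/side0.png",b); np.save("e0.npy",e)
for n in("scene","side","wrist"): print(n,viewer.calibration(n))
E
```

```text
pics
{'time_s': np.float64(0.0), 'qpos': array([75.463, 18.44 , -4.014, 83.176,  1.295, 78.541, -3.26 ]), 'joint_velocities': array([ 0.007,  0.069,  0.021,  0.031, -0.064,  0.029, -0.021]), 'effort': array([-0.0000e+00, -4.9128e+01, -4.0500e-01, -3.1253e+01, -6.4000e-02,
        4.4000e-02,  0.0000e+00]), 'tool_pos': array([ 0.172, -0.626,  0.229]), 'tool_rot': array([-1.79889e+02,  6.00000e-03,  1.53450e+01]), 'force': array([-0.179, -0.067, -0.339]), 'wrist_torque': array([ 0.048,  0.022, -0.02 ]), 'grasp_force': np.float64(0.0), 'grip_width': np.float64(0.087)}
scene {'K': array([[515.92804145,   0.        , 283.35399034],
       [  0.        , 515.92804145, 212.9424637 ],
       [  0.        ,   0.        ,   1.        ]]), 'T': array([[ 0.88764802, -0.33262292,  0.31850116,  0.99210006],
       [ 0.46035865,  0.65934503, -0.59441908, -0.83155837],
       [-0.01228475,  0.67425968,  0.73839215,  1.0859174 ],
       [ 0.        ,  0.        ,  0.        ,  1.        ]])}
side {'K': array([[540.40940924,   0.        , 279.47278464],
       [  0.        , 540.40940924, 206.72184464],
       [  0.        ,   0.        ,   1.        ]]), 'T': array([[-0.95284376,  0.21437705, -0.21478187,  0.22275652],
       [-0.30328242, -0.69702893,  0.64974645,  0.93872808],
       [-0.01041845,  0.68424642,  0.72917645,  1.06629941],
       [ 0.        ,  0.        ,  0.        ,  1.        ]])}
wrist {'K': array([[311.42400606,   0.        , 281.99044446],
       [  0.        , 311.42400606, 213.97973633],
       [  0.        ,   0.        ,   1.        ]]), 'hand_eye': array([[ 2.62436134e-04,  9.70122042e-01,  2.42617301e-01,
         6.63989235e-02],
       [ 9.99999963e-01, -2.71328938e-04,  3.23991064e-06,
        -8.04182499e-04],
       [ 6.89722033e-05,  2.42617291e-01, -9.70122077e-01,
        -1.54477366e-01],
       [ 0.00000000e+00,  0.00000000e+00,  0.00000000e+00,
         1.00000000e+00]])}
```

View pics/scene0.png

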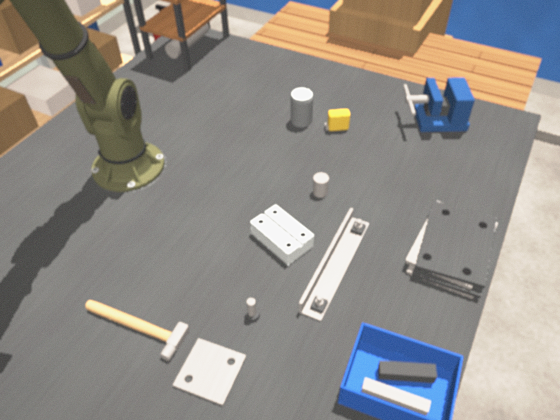

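View pics/side0.png

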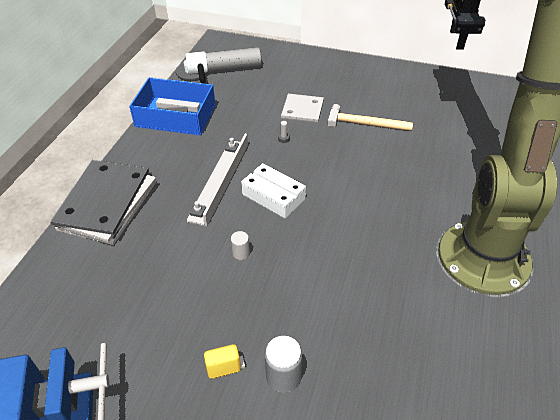

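The scene view shows the block at (282,234), the fence from about (303,305) to (352,212), the slug at (320,185), the bolt at (252,308), and the hammer and plate at lower left. The side view shows the block at (273,190) and the fence from (200,215) to (240,140).

```bash
cat > h.py <<'E'
from cell import env, viewer
import cv2,numpy as np
def cloud(n):
    a,d=viewer.read_camera(n); c=viewer.calibration(n); K,T=c["K"],c["T"]
    v,u=np.mgrid[:420,:560]
    x=(u-K[0,2])/K[0,0]*d; y=-(v-K[1,2])/K[1,1]*d
    P=np.stack([x,y,-d],-1)@T[:3,:3].T+T[:3,3]
    P[d==0]=np.nan
    return a,P
def rays(n,uv,z):
    c=viewer.calibration(n); K,T=c["K"],c["T"]; uv=np.asarray(uv,float).reshape(-1,2)
    r=np.c_[(uv[:,0]-K[0,2])/K[0,0],-(uv[:,1]-K[1,2])/K[1,1],-np.ones(len(uv))]@T[:3,:3].T
    o=T[:3,3]; return (o+r*((z-o[2])/r[:,2])[:,None])[:,:2]
def blobs(n,zlo,zhi,zc,amin=25,box=(.25,.95,-.6,.6)):
    a,P=cloud(n)
    with np.errstate(invalid='ignore'):
        m=(P[...,2]>zlo)&(P[...,2]<zhi)&(P[...,0]>box[0])&(P[...,0]<box[1])&(P[...,1]>box[2])&(P[...,1]<box[3])
    cs,_=cv2.findContours(m.astype(np.uint8),cv2.RETR_EXTERNAL,cv2.CHAIN_APPROX_NONE)
    out=[]
    for c in cs:
        if cv2.contourArea(c)<amin: continue
        w=rays(n,c[:,0,:],zc)
        (cx,cy),(w1,w2),an=cv2.minAreaRect((w*1000).astype(np.float32))
        if w1<w2: w1,w2,an=w2,w1,an+90
        out.append((round(cx,1),round(cy,1),round(w1,1),round(w2,1),round((an+90)%180-90,2)))
    return out  # centre, long, short, angle of long axis from world x
E
python3 - <<'E'
from h import *
for n in("scene","side"):
    print(n,"z45-56"); [print(b) for b in blobs(n,.046,.056,.05)]
    print("z30-48"); [print(b) for b in blobs(n,.036,.0465,.045)]
    print("low"); [print(b) for b in blobs(n,.006,.4,.05)]
E
```

```text
scene z45-56
(914.9, -387.1, 70.2, 7.4, 7.74)
(908.7, -230.9, 81.9, 8.1, 5.74)
(557.1, -70.6, 153.6, 45.7, -19.64)
(573.3, -24.3, 152.1, 44.7, -20.32)
(922.2, 115.9, 246.9, 55.6, -89.81)
(513.7, 458.2, 67.4, 19.6, 32.64)
(391.5, 426.5, 70.3, 36.2, 21.94)
z30-48
(914.2, -389.0, 70.4, 6.4, 6.13)
(944.1, -291.6, 32.2, 26.8, -63.78)
(908.9, -233.2, 81.2, 8.8, 5.91)
(900.0, 70.1, 169.2, 52.2, -74.09)
(566.9, -53.6, 151.9, 94.7, -18.29)
(707.2, -67.6, 336.8, 10.4, -88.52)
(513.2, 454.9, 68.8, 31.7, 22.51)
(395.6, 423.7, 70.9, 36.2, 30.95)
low
(613.5, -468.8, 120.9, 117.4, -83.96)
(913.0, -308.2, 197.0, 89.6, -84.48)
(394.5, -447.8, 256.2, 91.1, 0.76)
(619.2, -298.6, 59.7, 32.5, -60.76)
(736.1, -73.3, 362.7, 68.9, -87.7)
(570.9, -61.0, 178.3, 115.9, -20.06)
(920.1, 100.5, 277.5, 60.5, -89.72)
(587.2, 152.5, 95.0, 43.1, -65.92)
(788.9, 552.2, 68.8, 64.3, 17.38)
(512.2, 450.9, 115.7, 76.3, -72.73)
(774.5, 666.5, 111.3, 40.7, -80.5)
(700.6, 631.5, 105.0, 33.2, -71.68)
(375.9, 459.2, 212.2, 75.4, -63.34)
side z45-56
(377.9, 475.9, 65.0, 21.1, 7.92)
(498.7, 482.8, 69.7, 12.4, 35.91)
(575.7, 179.
[... 291 characters left out ...]
.5, 20.7, 21.52)
(565.8, -37.3, 157.9, 95.2, -17.21)
(905.8, 130.6, 259.0, 54.3, 83.66)
(703.5, -54.2, 347.7, 13.2, -88.52)
(877.2, -284.6, 182.9, 77.7, 68.76)
(911.5, -572.9, 88.4, 36.8, 30.9)
low
(759.9, 590.2, 35.3, 11.2, 28.75)
(813.6, 565.6, 75.9, 29.4, -15.59)
(500.7, 474.8, 76.4, 62.6, 33.06)
(735.9, 554.6, 92.0, 22.4, -55.77)
(383.5, 445.1, 122.4, 74.3, -72.69)
(576.4, 179.8, 85.1, 42.9, -66.42)
(912.1, 134.5, 271.7, 82.2, -89.56)
(558.1, -25.1, 176.4, 123.8, -19.97)
(713.2, -37.1, 369.7, 63.1, -88.85)
(604.3, -265.1, 93.8, 32.4, -73.04)
(375.9, -377.8, 248.9, 103.0, -5.78)
(584.5, -395.9, 125.0, 115.4, -83.41)
(913.2, -322.1, 300.0, 126.5, -84.7)
(911.6, -579.0, 119.4, 96.7, -57.46)
```

arm_command:
  series:
    - [[40,-31,0],0.1]
    - [[79,-61,0],0.2]
    - [[119,-92,0],0.268]
    - [[158,-122,0],0.268]
    - [[198,-153,0],0.268]
  grip: 1
  grip_force: 20

```text
time_s: 0.9
tool_pos: [0.3231, -0.4257, 0.2308]
tool_rot: [180.0, -0.0, -0.0]
force: [1.8, 0.3, 0.4]
grip_width: 0.0544
grasp_force: 0.0
```

arm_command:
  series:
    - [[30,-39,0],0]
    - [[60,-78,0],0]
    - [[90,-117,0],0]
    - [[120,-156,0],0]
    - [[150,-195,0],0]

```text
time_s: 1.4
tool_pos: [0.473, -0.2308, 0.231]
tool_rot: [179.9, -0.0, -0.0]
force: [0.6, -0.9, 0.4]
grip_width: 0.015
grasp_force: 0.0
```

arm_command:
  series:
    - [[30,-40,0],0]
    - [[60,-80,0],0]
    - [[90,-120,20],0]
    - [[120,-160,40],0]
    - [[150,-200,60],0]

```text
time_s: 1.9
tool_pos: [0.6168, -0.0397, 0.1746]
tool_rot: [180.0, -0.1, -0.0]
force: [0.9, -0.7, 0.1]
grip_width: 0.0006
grasp_force: 0.0
```

arm_command:
  series:
    - [[15,-20,10],0]
    - [[25,-41,30],0]
    - [[25,-41,70],0]
    - [[25,-41,110],0]
    - [[25,-41,149],0]

```text
time_s: 2.4
tool_pos: [0.6408, 0.0, 0.0244]
tool_rot: [180.0, -0.0, 0.0]
force: [1.0, -0.3, -0.8]
grip_width: 0.0008
grasp_force: 0.0
```

arm_command:
  series:
    - [[-1,8,0],0]
    - [[-3,16,0],0]
    - [[-5,24,0],0]
    - [[-7,31,0],0]
    - [[-9,36,0],0]

```text
time_s: 2.9
tool_pos: [0.636, -0.0353, 0.03]
tool_rot: [-179.9, -0.6, -0.0]
force: [5.2, 5.0, -3.7]
grip_width: 0.0004
grasp_force: 3.1
```

```bash
cat >> h.py <<'E'
def block(show=True):
    r=[]
    for n in("scene","side"):
        a,P=cloud(n)
        with np.errstate(invalid='ignore'):
            m=(P[...,2]>.03)&(P[...,2]<.056)&(P[...,0]>.42)&(P[...,0]<.69)&(P[...,1]>-.24)&(P[...,1]<.14)
        Q=P[m]; t=Q[Q[:,2]>.046][:,:2]
        (cx,cy),(w1,w2),an=cv2.minAreaRect((t*1000).astype(np.float32))
        if w1<w2: w1,w2,an=w2,w1,an+90
        r.append((cx,cy,w1,w2,(an+90)%180-90))
    for x in r: print(np.round(x,1))
E
python3 -c "
from h import *
block(); print(env.get_obs()['tool_pos'],env.get_obs()['force'])"
```

```text
[561.1 -60.3 155.7  95.  -34.6]
[563.6 -52.1 151.8 108.9 -32.3]
[ 0.63571053 -0.03639483  0.03009636] [ 3.01746377  3.11420455 -2.55319537]
```

arm_command:
  series:
    - [[2,-6,0],0]
    - [[2,-8,-35],0]
    - [[0,-8,-65],0]
    - [[-45,10,-65],0]
    - [[-90,25,-65],0]

```text
time_s: 3.5
tool_pos: [0.5429, -0.0615, 0.0939]
tool_rot: [179.9, -0.3, 0.0]
force: [-0.7, -1.2, 0.3]
grip_width: 0.0003
grasp_force: 0.0
```

arm_command:
  series:
    - [[-40,12,0],0]
    - [[-74,23,0],0]
    - [[-74,23,0],0]
    - [[-74,23,30],0]
    - [[-74,23,68],0]

```text
time_s: 4.0
tool_pos: [0.4715, -0.0854, 0.0258]
tool_rot: [179.8, -0.5, -0.1]
force: [1.0, -0.6, -0.4]
grip_width: 0.0008
grasp_force: 0.0
```

arm_command:
  series:
    - [[6,-9,0],0]
    - [[12,-18,0],0]
    - [[18,-26,0],0]
    - [[25,-33,0],0]
    - [[32,-39,0],0]

```text
time_s: 4.5
tool_pos: [0.497, -0.0443, 0.0235]
tool_rot: [179.9, 0.5, 0.0]
force: [-9.3, -1.6, -1.0]
grip_width: 0.0007
grasp_force: 3.8
```

```bash
python3 -c "
from h import *
block(); print(env.get_obs()['tool_pos'],env.get_obs()['force'])"
```

```text
[574.7 -55.9 153.7 115.2 -47.2]
[582.7 -45.1 154.7  92.7 -50.3]
[ 0.49924474 -0.04328917  0.02408859] [-3.9202351   0.42607218 -0.33741337]
```

arm_command:
  series:
    - [[-6,5,0],0]
    - [[-7,5,-35],0]
    - [[-5,5,-65],0]
    - [[40,4,-65],0]
    - [[85,2,-65],0]

```text
time_s: 5.1
tool_pos: [0.5885, -0.0481, 0.0931]
tool_rot: [179.8, -0.5, -0.1]
force: [-0.1, 0.1, 0.8]
grip_width: 0.0006
grasp_force: 0.0
```

arm_command:
  series:
    - [[45,0,0],0]
    - [[85,0,0],0]
    - [[86,0,0],0]
    - [[86,0,35],0]
    - [[86,0,65],0]

```text
time_s: 5.6
tool_pos: [0.6722, -0.0468, 0.0246]
tool_rot: [180.0, -0.2, -0.0]
force: [-1.2, -0.8, -0.8]
grip_width: 0.0005
grasp_force: 0.0
```

arm_command:
  series:
    - [[-6,5,0],0]
    - [[-13,10,0],0]
    - [[-20,15,0],0]
    - [[-27,19,0],0]
    - [[-34,23,0],0]

```text
time_s: 6.1
tool_pos: [0.6409, -0.0711, 0.0275]
tool_rot: [179.9, -0.7, -0.0]
force: [7.8, -0.8, -2.1]
grip_width: 0.0004
grasp_force: 3.3
```

```bash
python3 -c "
from h import *
block(); print(env.get_obs()['tool_pos'],env.get_obs()['force'])"
```

```text
[560.6 -57.1 156.   85.4 -61.1]
[566.5 -53.6 155.5  91.8 -65.3]
[ 0.63947536 -0.07189535  0.02725971] [ 4.14100739 -0.23295396  1.51930185]
```

arm_command:
  series:
    - [[-5,2,0],0]
    - [[-10,4,0],0]
    - [[-15,6,0],0]
    - [[-19,7,0],0]
    - [[-22,8,0],0]

```text
time_s: 6.7
tool_pos: [0.62, -0.0796, 0.0273]
tool_rot: [179.9, -0.7, -0.0]
force: [9.6, -2.2, -0.2]
grip_width: 0.0005
grasp_force: 4.4
```

arm_command:
  series:
    - [[6,-3,0],0]
    - [[7,-3,-35],0]
    - [[7,-3,-65],0]
    - [[-38,-3,-65],0]
    - [[-80,-3,-65],0]

```text
time_s: 7.2
tool_pos: [0.5343, -0.0742, 0.0898]
tool_rot: [180.0, -0.1, 0.0]
force: [-0.6, 0.7, 0.8]
grip_width: -0.0
grasp_force: 0.0
```

```bash
python3 -c "
from h import *
block(); print(env.get_obs()['tool_pos'],env.get_obs()['force'])"
```

```text
[550.5 -55.5 154.1  92.5 -73.1]
[550.2 -50.3 150.3  91.9 -73.4]
[ 0.52729137 -0.07491753  0.08691435] [ 1.07761422 -0.33466734 -1.05420381]
```

arm_command:
  series:
    - [[-30,-30,0],0]
    - [[-59,-60,0],0]
    - [[-59,-60,0],0]
    - [[-59,-60,32],0]
    - [[-59,-60,63],0]

```text
time_s: 7.8
tool_pos: [0.4784, -0.0157, 0.0279]
tool_rot: [179.8, -0.2, 0.0]
force: [-2.5, -1.0, 2.8]
grip_width: 0.0006
grasp_force: 1.7
```

arm_command:
  series:
    - [[7,-2,0],0]
    - [[14,-4,0],0]
    - [[21,-5,0],0]
    - [[27,-6,0],0]
    - [[31,-6,0],0]

```text
time_s: 8.3
tool_pos: [0.504, -0.0069, 0.0244]
tool_rot: [-179.9, 0.4, 0.1]
force: [-7.9, 3.6, -0.9]
grip_width: 0.0002
grasp_force: 3.8
```

```bash
python3 -c "
from h import *
block(); print(env.get_obs()['tool_pos'],env.get_obs()['force'])"
```

```text
[564.9 -56.3 154.2  93.9 -86.1]
[590.8 -50.8 155.2  44.3 -86.9]
[ 0.50475779 -0.00722704  0.02464321] [-5.41226288  1.72668336 -2.44075164]
```

arm_command:
  series:
    - [[-10,0,0],0]
    - [[-24,0,0],0]
    - [[-26,10,0],0]
    - [[-26,30,0],0]
    - [[-26,46,0],0]
  grip: -1

```text
time_s: 8.9
tool_pos: [0.4819, -0.0571, 0.026]
tool_rot: [179.9, -0.1, -0.0]
force: [-0.2, 0.0, -0.6]
grip_width: 0.0327
grasp_force: 0.0
```

Run:
```python
from h import *
block(); o=env.get_obs(); print(o['tool_pos'],o['tool_rot'],o['grip_width'])
for n in("scene","side"):
    a,P=cloud(n)
    with np.errstate(invalid='ignore'):
        m=(P[...,2]>.012)&(P[...,2]<.055)&(P[...,0]>.66)&(P[...,0]<.72)&(P[...,1]>-.26)&(P[...,1]<.14)
    Q=P[m]*1000; t=Q[(Q[:,2]>41.5)]
    f=cv2.fitLine(t[:,:2].astype(np.float32),cv2.DIST_HUBER,0,.01,.01).ravel(); print(n,f,np.degrees(np.arctan2(f[1],f[0])),t[:,1].min(),t[:,1].max(),np.percentile(t[:,0],[5,50,95]),len(t))
cv2.imwrite("pics/side1.png",a[100:280,150:370].repeat(3,0).repeat(3,1))
```

```text
[551.9 -57.9 155.  121.3 -86.5]
[567.5 -53.5 158.3  91.6 -85.5]
[ 0.4817419  -0.05856641  0.02574759] [ 1.79894859e+02 -1.06521495e-01 -2.86435402e-01] 0.04042666265717892
scene [ 2.6385777e-02 -9.9965185e-01  7.0682294e+02 -7.5246407e+01] -88.48803 -229.7261071825021 108.03639566256862 [700.57438996 706.94321424 712.72175571] 358
side [ 2.5734877e-02 -9.9966878e-01  7.0532422e+02 -4.2932720e+01] -88.52533 -227.9911252386949 111.65979785292845 [699.83416451 705.26218096 711.75760829] 255
```

View pics/side1.png

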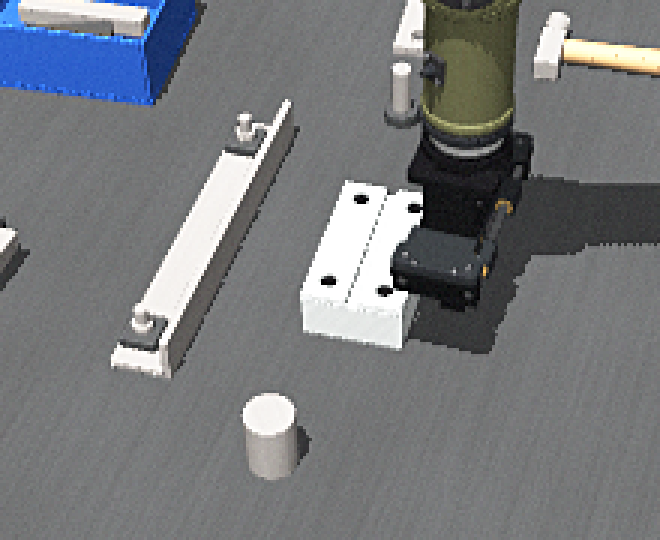

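The side crop shows the block standing square and clear of the fence. The fence runs from (145,360) to (290,105), the block is at about (370,260), and the gripper is behind it. The block is about 2° out of square.

arm_command:
  series:
    - [[0,0,0],-0.013]
    - [[0,0,0],-0.026]
    - [[0,0,0],-0.026]
    - [[0,0,0],-0.026]
    - [[0,0,0],-0.026]

```text
time_s: 9.6
tool_pos: [0.4806, -0.0548, 0.0248]
tool_rot: [180.0, 0.0, 1.5]
force: [-0.2, -0.0, -0.2]
grip_width: 0.0846
grasp_force: 0.0
```

arm_command:
  series:
    - [[10,0,0],0]
    - [[20,0,0],0]
    - [[30,0,0],0]
    - [[38,0,0],0]
    - [[45,0,0],0]

```text
time_s: 10.1
tool_pos: [0.5183, -0.0537, 0.0231]
tool_rot: [180.0, 1.1, 1.5]
force: [-20.4, 0.3, 15.8]
grip_width: 0.0874
grasp_force: 10.4
```

arm_command:
  series:
    - [[9,0,0],0]
    - [[18,0,0],0]
    - [[27,0,0],0]
    - [[36,0,0],0]
    - [[45,0,0],0]

```text
time_s: 10.6
tool_pos: [0.564, -0.053, 0.0231]
tool_rot: [180.0, 1.0, 1.4]
force: [-17.4, -0.8, 12.6]
grip_width: 0.0871
grasp_force: 9.4
```

```bash
python3 -c "
from h import *
block(); o=env.get_obs(); print(o['tool_pos'],o['tool_rot'],o['force'],o['grip_width'])"
```

```text
[617.5 -56.1 153.2 101.6 -88.3]
[614.  -54.1 156.1 115.5 -88.7]
[ 0.56718952 -0.0529199   0.02307566] [179.99514007   0.5824594    1.44388533] [-9.02636944 -0.58881871  4.62259201] 0.08694363470186002
```

arm_command:
  series:
    - [[6,0,0],0]
    - [[12,0,0],0]
    - [[18,0,0],0]
    - [[22,0,0],0]
    - [[25,0,0],0]

```text
time_s: 11.2
tool_pos: [0.5894, -0.0524, 0.023]
tool_rot: [180.0, 0.9, 1.4]
force: [-17.9, -1.1, 11.5]
grip_width: 0.0869
grasp_force: 9.2
```

arm_command:
  series:
    - [[2,0,0],0]
    - [[4,0,0],0]
    - [[6,0,0],0]
    - [[7,0,0],0]
    - [[8,0,0],0]

```text
time_s: 11.7
tool_pos: [0.597, -0.0522, 0.023]
tool_rot: [179.9, 0.9, 1.4]
force: [-18.0, -0.6, 10.2]
grip_width: 0.0871
grasp_force: 9.1
```

arm_command:
  series:
    - [[1,0,0],0]
    - [[2,0,0],0]
    - [[3,0,0],0]
    - [[4,0,0],0]
    - [[5,0,0],0]

```text
time_s: 12.2
tool_pos: [0.5979, -0.0522, 0.023]
tool_rot: [179.9, 1.5, 1.4]
force: [-32.0, -0.8, 22.3]
grip_width: 0.0875
grasp_force: 15.7
```

Contact with the fence: the block stopped moving and the force rose to 32 N. Next I back off, lift clear and check.

arm_command:
  series:
    - [[-5,0,0],0]
    - [[-10,0,0],0]
    - [[-25,0,0],0]
    - [[-45,0,0],0]
    - [[-65,0,0],0]

```text
time_s: 12.7
tool_pos: [0.5444, -0.0531, 0.0248]
tool_rot: [-180.0, -0.1, 1.5]
force: [-0.5, 0.4, -0.6]
grip_width: 0.0868
grasp_force: 0.0
```

arm_command:
  series:
    - [[-30,0,-20],0]
    - [[-50,0,-60],0]
    - [[-50,0,-100],0]
    - [[-50,0,-140],0]
    - [[-50,0,-150],0]

```text
time_s: 13.2
tool_pos: [0.4975, -0.0548, 0.1801]
tool_rot: [179.8, -0.5, 1.5]
force: [-0.1, 0.3, 0.6]
grip_width: 0.0866
grasp_force: 0.0
```

Run:
```python
from h import *
for n in("scene","side"):
    a,P=cloud(n)
    with np.errstate(invalid='ignore'):
        m=(P[...,2]>.047)&(P[...,2]<.056)&(P[...,0]>.58)&(P[...,0]<.715)&(P[...,1]>-.24)&(P[...,1]<.14)
    r=cv2.minAreaRect((P[m][:,:2]*1000).astype(np.float32)); print(n,np.round(r[0],1),np.round(r[1],1),r[2])
    cv2.imwrite("pics/%s2.png"%n,a)
o=env.get_obs(); print(o['tool_pos'],o['time_s'])
a=cv2.imread("pics/side2.png"); cv2.imwrite("pics/side2c.png",cv2.resize(a[100:250,150:340],None,fx=4,fy=4))
```

```text
scene [660.  -67.2] [101.4 330.7] 1.573042631149292
side [658.9 -58.8] [ 99. 323.] 1.5054017305374146
[ 0.49593781 -0.05485961  0.17699292] 13.3
```

View pics/side2c.png

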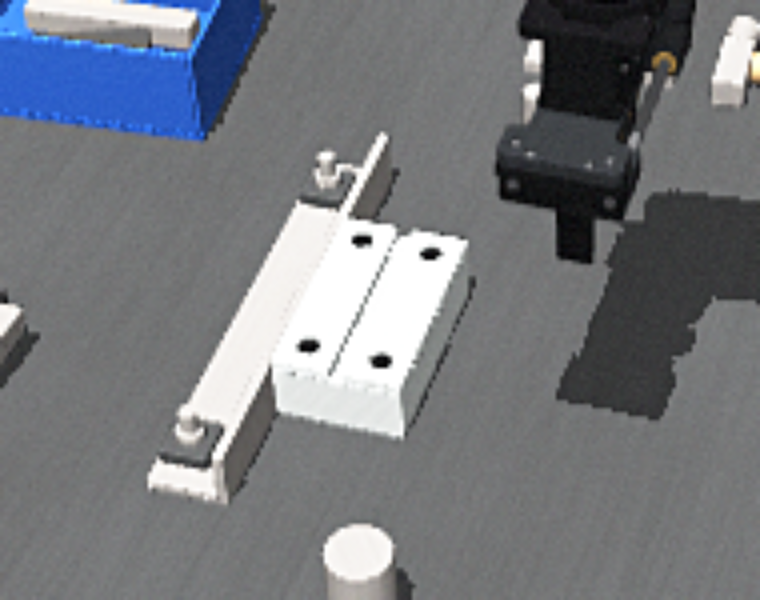

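The picture shows the block flush against the fence face (long contact edge from about (275,375) to (350,225)), the gripper clear, and the slug untouched.

```bash
python3 -c "
from cell import env
print(env.sign_off())"
```

```text
the job is handed in; nothing more can be done
None
```

I turned the block square on its spot by pushing alternate corners, then pushed it flush against the fence and handed the job in at about 13 s; the sign-off returned no verdict.

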